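# Switch on the timed filling station

### The arm

A 7-joint arm with a two-finger parallel gripper is mounted at the origin on a cart in front of the work surface, level with it; the furniture and walls round the work are solid. World frame = base frame: x ahead of the robot, y to its left, z up, the work surface at z = 0. Lengths are in m, angles in rad, forces in N, time in s.
With the tool pointing down it reaches from about 0.4 to 0.875 m from the base axis. Payload 19.3 kg.
Tool frame: the origin (TCP) lies between the finger pads; the fingertips stand 17 mm ahead of it and the grasp point (between the pads) lies 2 mm behind it (bot.finger_overhang is the distance from the TCP to the fingertips, in m); z points along the fingers, y is the line along which they close (so a half turn about z gives the same grasp; the last joint's range is limited). The gripper opens to 85 mm and grips with 20 to 120 N. Pads are 22 mm wide; open, the fingers measure 114 mm over their backs; the gripper's body (76 mm by 85 mm) begins 54 mm behind the grasp point. The pads swing forward as they close: fully open they stand 13 mm farther back than shut.
Start: joints at [-1.411, 0.521, -0.036, 1.599, 0.021, 1.021, -0.113], TCP at [0.142, 0.609, 0.248] pointing down, gripper open.
Joint ranges: [-2.91, 2.91], [-0.3, 2.13], [-1.5, 1.42], [0.17, 2.43], [-1.26, 4.41], [0.16, 1.93], [-2.52, 2.52]. Speed limits (rad/s): [1.89, 1.89, 2.39, 2.39, 3.01, 3.01, 3.01].

### API

Orientations are given as [roll, pitch, yaw] about the fixed x, y, z axes, in that order (R = Rz(yaw) Ry(pitch) Rx(roll)).
In Python, from workcell import observe, grab_frame, bot gives the robot as it stands.
- The arm moves only by the shell command python3 -m crank 'ROWS' [FORCE]. ROWS is a JSON object of lists of equal length, an entry for each row: "linear": the shift along the world's x, y, z each as a share of 0.25 m, from -1 to 1, a list of three; "delta_rot": the turn, a rotation vector about the world's x, y, z each as a share of 30 degrees, from -1 to 1, a list of three; "fingers": the opening, from -1 (shut) to 1 (fully open). In form: {"linear": [[dx, dy, dz], ...], "delta_rot": [[rx, ry, rz], ...], "fingers": [fingers, ...]}. A call has 1 to 5 rows; each row is the pose to reach, as a shift and turn from the pose commanded when the call began; what a row does not reach only later rows make up. A row lasts 1/10 s, in which the tool goes at most 50 mm and 8.59 degrees, less where a joint would pass 70% of its speed; a pose out of reach is approached as far as the arm can. A call with a number of a shift or a turn outside -1 to 1 is refused whole. A call with a gripper value outside its range is refused whole. The fingers move at their own pace and stop on an object; FORCE is the grip in N (left out, the last holds). Time passes only in rows, so rows that repeat a pose let the fingers close. It gives the time, the measured TCP pose, the force, the opening and the grip force at its end, in the units of the state.
- observe(): the state, without advancing time (a new reading comes with each control period).
- grab_frame(name): name is "side" or "top" or "wrist"; returns a dict with "image" (420x560x3 uint8, red, green, blue), "mtx" (3x3 intrinsics, pixels), "xyz" and "orientation" of the camera in the world. Camera axes: x right, y down, z forward; pixel columns grow to the right and rows downward; lengths in m; the calibration is good to about 2 mm. The wrist camera is an equidistant fisheye: a pixel r from the principal point sees the ray r / f radians off the axis. A picture is of the moment at which its call begins. There is no depth.
- bot.job_done(): hands the job in; it is judged then, once.
The state is a dict: "clock": time; "qpos": joint angles; "qd": joint speeds; "joint_efforts": joint torques, N m; "position": TCP position; "tool_rot": TCP orientation; "force": force on the tool from outside, world axes, zero at the start; "moment": the same for the moment, N m; "grip_width": finger opening in m; "finger_force": force on a finger pad.
Only numpy, scipy, OpenCV 4.12 (cv2) and the standard library are available. Lean on these libraries where they do the work, as an engineer would, in place of code of your own. Each camera call takes 0.05 s, during which the arm holds its last target. There are 200 camera calls.

### The job

Get the timed balloon filling station ready: first slide every balloon weight that is out on the worktop onto the blue pad, so that each stands upright wholly on it, pushing them along the worktop and not lifting them. Then take the red-handled key from its holder, press and turn it on the station's key switch until it drops fully into the slot, turn it clockwise to the green ON marks and leave it there; last, wind the timer clockwise past its red top mark and bring it back to the green mark. Leave the sticker roll, the pin box and the stapler where they are, and finish with all the weights still on the pad.

Things in the scene. Friction and masses are not known exactly. Their poses are not given: they have to be found in the camera images.
- weight_blue_mid (a point): Blue foil balloon weight, round, 45 mm across and 46 mm tall, 0.1 to 0.2 kg, standing upright on its 44 mm wide foot (it can be treated as an upright cylinder of 22 mm radius at its widest); this point is its centre, 23 mm above its foot. May be absent (no reading).
- weight_gold_mid (a point): Gold foil balloon weight, round, 45 mm across and 46 mm tall, 0.1 to 0.2 kg, standing upright on its 44 mm wide foot (it can be treated as an upright cylinder of 22 mm radius at its widest); this point is its centre, 23 mm above its foot. May be absent (no reading).
- weight_silver_mid (a point): Silver foil balloon weight, round, 45 mm across and 46 mm tall, 0.1 to 0.2 kg, standing upright on its 44 mm wide foot (it can be treated as an upright cylinder of 22 mm radius at its widest); this point is its centre, 23 mm above its foot. May be absent (no reading).
- pad: Thin blue pad with a white border, stuck flat on the worktop (1 mm, things slide onto it freely): 150 mm along its x by 240 mm along its y. Origin: its centre, on the worktop.
- station: Fixed grey filling station, a box 100 mm along its x, 250 mm along its y, 50 mm high; origin at the centre of its underside on the worktop, z up, a short nozzle sticking 26 mm out of its -x side. On its top: the key switch at local y = +75 mm, the timer at local y = -75 mm.
- lock_face (a point): Centre of the key switch's round face (52 mm across), 54 mm above the worktop; axes as the station's. In it is a turning core with one straight slot 27 mm long, 9 mm wide, 16 mm deep (a black bar on the face). The core's angle is not reported: at the start the slot lies 0.9 to 1.5 rad anticlockwise (seen from above) of the station's x axis, by the yellow ticks.
- lock_on (a point): Green ON mark on the station's top, 37 mm from the middle of the key switch along the station's x axis (another lies opposite). ON is with slot and key bar in line with the green marks, that is along the station's x axis. The core turns stiffly (0.15 N m), stays where it is left, and has end stops at ON and at 1.65 rad anticlockwise of ON.
- key_grip (a point): Centre of the red grip bar of the key (0.1 kg): the bar is 54 mm long (its x), 12 mm thick (y), 24 mm tall (z up). At the start the key stands upright in its holder, the bar at any yaw; lift it at least 16 mm to take it out. This point is 48 mm above lock_face when the bit stands on the face, 34 mm when fully in. Let go in the slot, the key stays upright.
- key_bit (a point): Lower end of the key's flat bit, 48 mm below the middle of the grip bar: the bit is 24 mm along x, 6 mm thick along y, 14 mm tall, and fits the slot either way round (half-turn symmetric). Above it a round collar, 32 mm across and 4 mm thick, which comes to rest on the switch face, then a 12 mm thick shank up to the bar.
- key_holder: Fixed grey block 60 x 60 mm, 24 mm high, with a round hole 28 mm wide in which the key stands, the collar on the block's top. Origin: centre of its underside.
- timer_axis (a point): A point on the axis of the timer knob, 72 mm above the worktop, at a good height to grip. The black knob is a disc 52 mm across (its top 58 mm above the worktop) under a grip bar 46 mm long, 13 mm thick, 26 mm tall (top at 84 mm). Axes as the station's.
- timer (a joint): Timer knob angle, rad: grows clockwise seen from above, 0 (end stop) to 2.15 (end stop). The bar's white pointer points, seen from above, (1.05 - value) rad anticlockwise of the station's x axis. The red top mark is at 1.7, the green mark at 0.9. It turns with 0.05 N m and stays where it is left.
- sticker_roll: White roll of stickers, 66 mm across, 30 mm high; bystander. Origin under its centre.
- pin_box: Card box of pins, 52 x 72 x 28 mm; bystander. Origin under its centre.
- stapler: Red and black stapler, 34 x 135 x 46 mm; bystander. Origin under its centre.
Not all that is in view belongs to the job. What is shaped like the part that bears weight_silver_mid but orange is not meant.

How it is judged:
On the way, in this order (a step that is already met when the one before it is completed fails the run):
1. every weight stands on the blue pad (x of weight_blue_mid in the frame of pad between -0.057 and 0.057 m and y of weight_blue_mid in the frame of pad between -0.102 and 0.102 m and angle between each of weight_blue_mid, weight_gold_mid, weight_silver_mid's own z axis and vertical below 0.2 rad and x of weight_gold_mid in the frame of pad between -0.057 and 0.057 m and y of weight_gold_mid in the frame of pad between -0.102 and 0.102 m and x of weight_silver_mid in the frame of pad between -0.057 and 0.057 m and y of weight_silver_mid in the frame of pad between -0.102 and 0.102 m), for 0.2 s.
2. the key is fully down in the switch and turned to the green ON marks (horizontal distance between key_grip and lock_face below 0.008 m and z of key_grip in the frame of station below 0.0925 m and angle between the x axis of key_grip and the x axis of station, either way round below 0.2 rad), for 0.2 s.
3. the timer is wound past its red top mark (value of joint timer above 1.7 rad), for 0.05 s.
4. the timer is back at its green mark (value of joint timer between 0.78 and 1.02 rad), for 0.2 s.
At the end, for the whole second after the job is handed in: Each weight present is upright, its centre within 57 mm (pad x) and 102 mm (pad y) of the pad's centre; the key is fully down in the switch (grip centre under 39 mm above the face, within 8 mm of its axis), its bar within 0.2 rad of the station's x axis; the timer is at 0.9 +- 0.12 rad (all of step 1 and all of step 2 and all of step 4 and angle between key_grip's own z axis and vertical below 0.2 rad); the robot touches nothing.
It fails at once if a balloon weight is lifted off the worktop (more than 25 mm) (height (world z) of any of weight_blue_mid, weight_gold_mid, weight_silver_mid above 0.048 m).
It fails at once if the sticker roll, pin box or stapler is moved more than 40 mm (distance of any of sticker_roll, pin_box, stapler from where it was at the start of the episode above 0.04 m).
Of weight_blue, weight_gold, weight_silver only 2 to 3 are there at a start; the rules pass over those that are not, and their reading is None.
At some moment in a run one of weight_blue, weight_gold, weight_silver may be knocked a few centimetres aside while the robot is not near it.
It also fails if it takes over 208 s, if anything falls off the work surface, if the arm or the gripper's body presses on something with over 40 N, if the wrist force passes 120 N, or if a joint passes its speed limit or range.

## Working session

There is one attempt and no reset: what is moved stays moved. The work goes in short steps, Python scripts to look and compute and a shell command to move; the robot and the scene stay as the last step left them, time stands still between calls to the robot, and variables do not carry over. Pictures are saved under pics/ and viewed, at most 14 in all, crops included, and the job is handed in when it is done.

```bash
mkdir -p pics; cat > h.py <<'E'
import numpy as np, cv2
from scipy.spatial.transform import Rotation as R
from workcell import observe, grab_frame, bot
def snap(cam,name,crop=None,scale=1):
    f=grab_frame(cam); im=f["image"][:,:,::-1]
    np.savez(f"pics/{name}.npz",mtx=f["mtx"],xyz=f["xyz"],o=f["orientation"],im=im)
    save(name,name,crop,scale)
def save(src,name,crop=None,scale=1):
    im=np.load(f"pics/{src}.npz")["im"]
    if crop: x0,y0,x1,y1=crop; im=im[y0:y1,x0:x1]
    cv2.imwrite(f"pics/{name}.png",cv2.resize(im,None,fx=scale,fy=scale,interpolation=cv2.INTER_CUBIC))
def rot(o):
    o=np.array(o,float)
    return o if o.shape==(3,3) else R.from_euler("xyz",o).as_matrix() if o.size==3 else R.from_quat(o).as_matrix()
def pt(src,u,v,z,fish=None):
    d=np.load(f"pics/{src}.npz"); K=d["mtx"]; fish="wrist" in src if fish is None else fish
    x=(u-K[0,2])/K[0,0]; y=(v-K[1,2])/K[1,1]
    if fish:
        r=np.hypot(x,y); s=np.sin(r)/r if r>1e-9 else 1; ray=np.array([x*s,y*s,np.cos(r)])
    else: ray=np.array([x,y,1])
    w=rot(d["o"])@ray; p=d["xyz"]
    return p+w*(z-p[2])/w[2]
def proj(src,P):
    d=np.load(f"pics/{src}.npz"); K=d["mtx"]; c=rot(d["o"]).T@(np.array(P)-d["xyz"])
    if "wrist" in src:
        r=np.hypot(c[0],c[1]); t=np.arctan2(r,c[2]); c=np.array([c[0]/r*t,c[1]/r*t,1])
    return (K@(c/c[2]))[:2]
def st():
    s=observe(); print({k:np.round(s[k],4).tolist() for k in("clock","qpos","position","tool_rot","force","grip_width","finger_force")})
E
python3 - <<'E'
from h import *
snap("top","top0",scale=1.42); snap("side","side0",scale=1.42)
for n in("top0","side0"):
    d=np.load(f"pics/{n}.npz"); print(d["mtx"].round(1).tolist(),d["xyz"],d["o"])
st()
E
```

```text
[[418.4, 0.0, 280.3], [0.0, 418.4, 208.6], [0.0, 0.0, 1.0]] [0.47638298 0.04079389 1.29820824] [-3.05518628  0.01000546 -1.55800731]
[[383.1, 0.0, 275.1], [0.0, 383.1, 204.1], [0.0, 0.0, 1.0]] [ 0.10117887 -0.91446644  0.73199561] [-2.11978217 -0.00533386 -0.45322872]
{'clock': 0.1, 'qpos': [-1.4112, 0.522, -0.0363, 1.5999, 0.0212, 1.0211, -0.1128], 'position': [0.1423, 0.6083, 0.2478], 'tool_rot': [-3.1406, 0.0, 2.9117], 'force': [0.1035, 0.5699, -0.4282], 'grip_width': 0.0852, 'finger_force': 0.0}
```

View pics/top0.png

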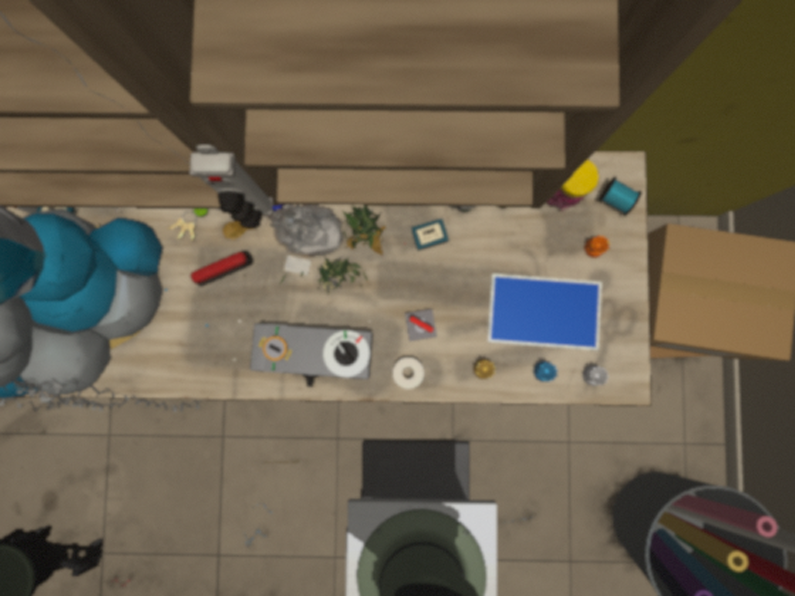

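View pics/side0.png

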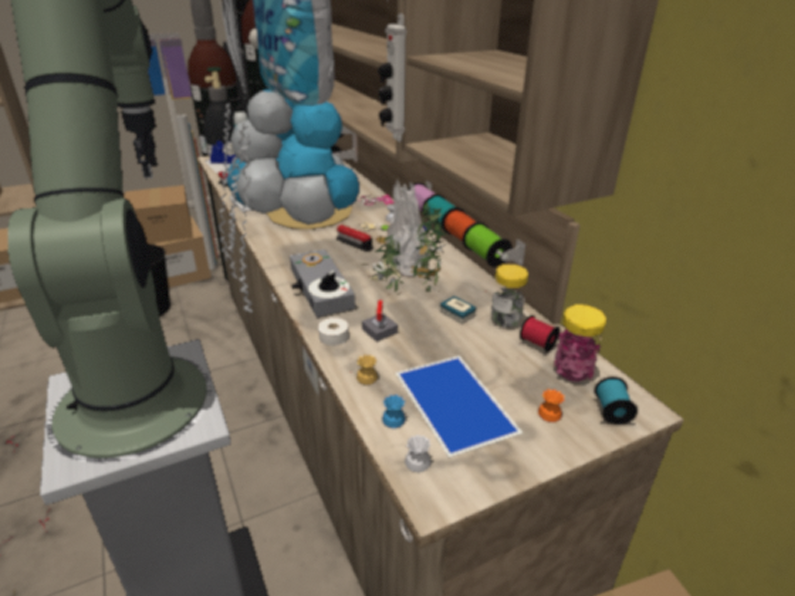

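Top view (scaled 1.42): the pad is at (545,311) and its corners are about (493,276), (601,284), (597,348), (489,340). Gold is at (484,368), blue (545,370) and silver (595,375); the orange one is a decoy. The key is at (420,323), the switch at (275,348) and the timer at (346,352).

```bash
python3 - <<'E'
from h import *
s=560/795
P=lambda u,v,z:pt("top0",u*s,v*s,z).round(3)
for n,u,v,z in [("padc1",493,276,0),("c2",601,284,0),("c3",597,348,0),("c4",489,340,0),("gold",484,368,.035),("blue",545,370,.035),("silver",595,375,.035),("key",420,323,.09),("lock",275,348,.054),("timer",346,352,.07),("timerface",347,354,.058),("roll",408,372,.03),("holder",421,324,.024),("st1",258,322,.05),("st2",372,328,.05),("st3",370,378,.05),("st4",252,374,.05),("edgeR",648,400,0),("edgeL",300,400,0),("orange",597,245,.03),("pinbox",430,234,.028)]:
    print(n,P(u,v,z))
save("top0","top0a",(325,180,435,280),7)
save("top0","top0b",(165,210,305,285),5.7)
E
```

```text
padc1 [ 0.636 -0.153  0.   ]
c2 [ 0.621 -0.389  0.   ]
c3 [ 0.481 -0.378  0.   ]
c4 [ 0.495 -0.144  0.   ]
gold [ 0.436 -0.129  0.035]
blue [ 0.433 -0.257  0.035]
silver [ 0.424 -0.362  0.035]
key [0.527 0.009 0.09 ]
lock [0.472 0.31  0.054]
timer [0.466 0.16  0.07 ]
timerface [0.462 0.159 0.058]
roll [0.425 0.031 0.03 ]
holder [0.527 0.005 0.024]
st1 [0.526 0.349 0.05 ]
st2 [0.517 0.108 0.05 ]
st3 [0.412 0.111 0.05 ]
st4 [0.417 0.358 0.05 ]
edgeR [ 0.371 -0.486  0.   ]
edgeL [0.361 0.264 0.   ]
orange [ 0.702 -0.372  0.03 ]
pinbox [ 0.722 -0.013  0.028]
```

View pics/top0b.png

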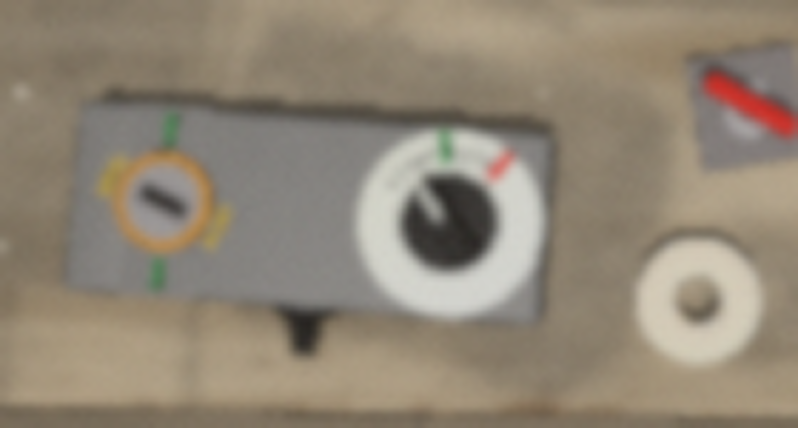

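The enlarged crop shows the slot running from (140,185) to (187,215), about 1.0 rad anticlockwise of x. The pointer sits near timer 0.5. The key bar is at about 1.06 rad. I'll move towards the gold weight.

```bash
python3 -m crank '{"linear":[[0.75,-0.6,0.1],[0.75,-0.6,0.1],[0.75,-0.6,0.1],[0.75,-0.6,0.1],[0.75,-0.6,0.1]],"delta_rot":[[0,0,-0.9],[0,0,-0.9],[0,0,-0.9],[0,0,-0.9],[0,0,-0.9]],"fingers":[1,1,1,1,1]}'
python3 -m crank '{"linear":[[0.5,-0.75,0],[0.5,-0.75,0],[0.5,-0.75,0],[0.5,-0.75,0],[0.5,-0.75,0]],"delta_rot":[[0,0,-0.9],[0,0,-0.9],[0,0,-0.9],[0,0,-0.9],[0,0,-0.9]],"fingers":[1,1,1,1,1]}'
python3 -m crank '{"linear":[[0.1,-0.95,0],[0.1,-0.95,0],[0.1,-0.95,0],[0.1,-0.95,0],[0.1,-0.95,0]],"delta_rot":[[0,0,-0.9],[0,0,-0.9],[0,0,-0.9],[0,0,-0.9],[0,0,-0.9]],"fingers":[1,1,1,1,1]}'
python3 -c "from h import *; st()"
```

```text
clock: 0.6
position: [0.3317, 0.4565, 0.2735]
tool_rot: [-3.141, 0.001, 2.438]
force: [0.0, 1.3, 0.5]
grip_width: 0.0855
finger_force: 0.0
clock: 1.1
position: [0.4567, 0.2672, 0.2734]
tool_rot: [3.142, 0.001, 1.964]
force: [-0.9, 1.2, -0.5]
grip_width: 0.0853
finger_force: 0.0
clock: 1.6
position: [0.4796, 0.0308, 0.2734]
tool_rot: [3.141, 0.0, 1.496]
force: [1.9, 0.8, 0.8]
grip_width: 0.0855
finger_force: 0.0
{'clock': 1.6, 'qpos': [-0.5804, 0.2858, 0.4873, 1.9573, -0.1643, 0.9367, -0.0874], 'position': [0.4796, 0.0308, 0.2734], 'tool_rot': [3.1415, 0.0002, 1.4956], 'force': [1.9409, 0.7523, 0.807], 'grip_width': 0.0855, 'finger_force': 0.0}
```

```bash
python3 -m crank '{"linear":[[-0.1,-0.88,0],[-0.1,-0.88,0],[-0.1,-0.88,0],[-0.1,-0.88,0],[-0.1,-0.88,0]],"delta_rot":[[0,0,0.14],[0,0,0.14],[0,0,0.14],[0,0,0.14],[0,0,0.14]],"fingers":[1,1,1,1,1]}'
python3 - <<'E'
from h import *
snap("wrist","wrist1",scale=1.42); d=np.load("pics/wrist1.npz"); print(d["mtx"].round(1).tolist(),d["xyz"],d["o"]); st()
E
```

```text
clock: 2.1
position: [0.4535, -0.1907, 0.2734]
tool_rot: [3.142, 0.001, 1.567]
force: [1.1, 1.5, -0.4]
grip_width: 0.0853
finger_force: 0.0
[[325.2, 0.0, 276.1], [0.0, 325.2, 204.9], [0.0, 0.0, 1.0]] [ 0.45185876 -0.11159931  0.39957308] [ 2.82968634e+00  2.98291790e-04 -4.40182879e-03]
{'clock': 2.15, 'qpos': [-0.1595, 0.3166, 0.5562, 1.9325, -0.2019, 0.9469, 0.4879], 'position': [0.4533, -0.1922, 0.2735], 'tool_rot': [-3.1416, 0.0018, 1.5656], 'force': [-3.6576, -2.7129, -0.6097], 'grip_width': 0.0853, 'finger_force': 0.0}
```

View pics/wrist1.png

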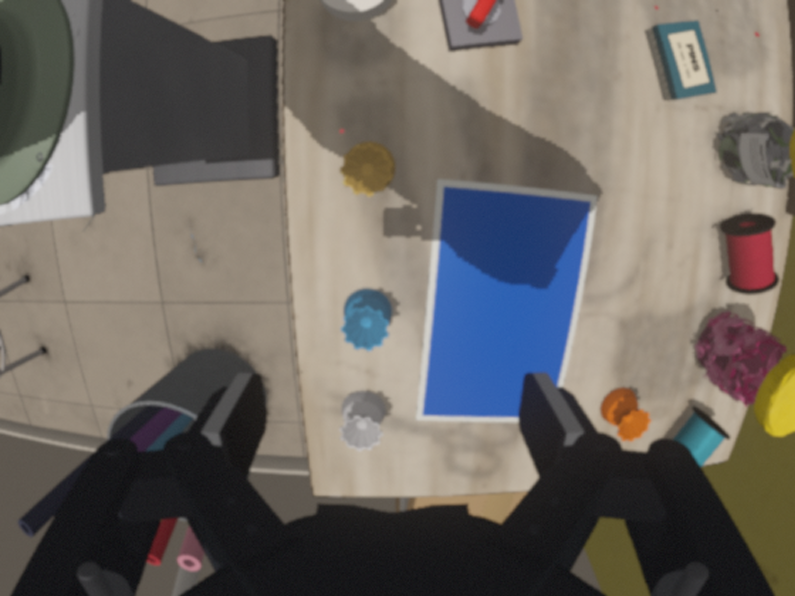

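Wrist view: weight tops are gold (367,168), blue (366,329) and silver (362,432). Pad corners are (441,181), (596,198) and (419,417).

```bash
python3 - <<'E'
from h import *
s=560/795
P=lambda u,v,z:pt("wrist1",u*s,v*s,z).round(4)
for n,u,v,z in [("gold",367,168,.046),("blue",366,329,.046),("silver",362,432,.046),("goldf",369,166,.01),("bluef",370,305,.01),("silverf",366,404,.01),("c4",440,181,0),("c1",596,198,0),("c3",419,417,0),("key",486,5,.09)]:
    print(n,P(u,v,z))
E
```

```text
gold [ 0.4328 -0.1276  0.046 ]
blue [ 0.4296 -0.2587  0.046 ]
silver [ 0.4229 -0.3628  0.046 ]
goldf [ 0.4325 -0.1275  0.01  ]
bluef [ 0.4315 -0.2504  0.01  ]
silverf [ 0.4251 -0.3541  0.01  ]
c4 [ 0.4931 -0.141   0.    ]
c1 [ 0.6399 -0.1511  0.    ]
c3 [ 0.4784 -0.3765  0.    ]
key [ 0.5151 -0.0108  0.09  ]
```

```bash
python3 -m crank '{"linear":[[-0.08,0.255,-0.2],[-0.08,0.255,-0.5],[-0.08,0.255,-0.7],[-0.08,0.255,-0.7],[-0.08,0.255,-0.7]],"delta_rot":[[0,0,-0.86],[0,0,-0.86],[0,0,-0.86],[0,0,-0.86],[0,0,-0.86]],"fingers":[1,1,1,1,1]}'
python3 - <<'E'
from h import *
snap("wrist","wrist2"); st()
E
```

```text
clock: 2.65
position: [0.432, -0.1215, 0.0943]
tool_rot: [-3.134, 0.003, 1.122]
force: [0.6, -0.8, 1.4]
grip_width: 0.0856
finger_force: 0.0
{'clock': 2.7, 'qpos': [-0.193, 0.5605, 0.445, 2.1802, -0.4935, 0.5029, 0.1833], 'position': [0.4335, -0.1226, 0.0972], 'tool_rot': [-3.1369, 0.0018, 1.1216], 'force': [-0.0839, 0.2591, 0.1946], 'grip_width': 0.0851, 'finger_force': 0.0}
```

View pics/wrist2.png

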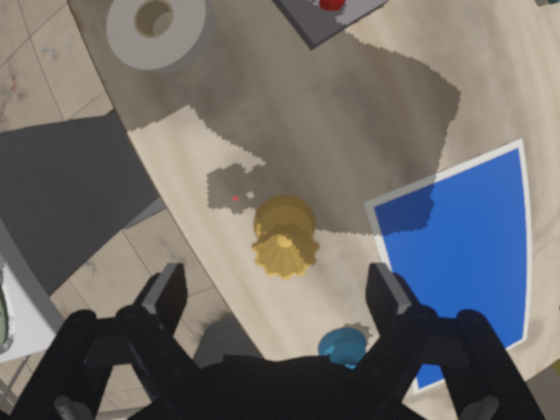

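The gold top is at (285,242), centred between the fingers. I'll lower, cage it loosely and slide.

```bash
python3 -m crank '{"linear":[[0,-0.02,-0.15],[0,-0.02,-0.296],[0,-0.02,-0.296],[0,-0.02,-0.296],[0,-0.02,-0.296]],"delta_rot":[[0,0,0],[0,0,0],[0,0,0],[0,0,0],[0,0,0]],"fingers":[1,1,1,0.27,0.27]}' 20
python3 -m crank '{"linear":[[0,0,0],[0,0,0],[0.1,-0.05,0],[0.2,-0.1,0],[0.3,-0.145,0]],"delta_rot":[[0,0,0],[0,0,0],[0,0,0],[0,0,0],[0,0,0]],"fingers":[0.27,0.27,0.27,0.27,0.27]}'
python3 -m crank '{"linear":[[0.1,-0.05,0],[0.2,-0.1,0],[0.25,-0.12,0],[0.25,-0.12,0],[0.25,-0.12,0]],"delta_rot":[[0,0,0],[0,0,0],[0,0,0],[0,0,0],[0,0,0]],"fingers":[0.27,0.27,0.27,0.27,0.27]}'
python3 -c "
from h import *
snap('top','topA',(200,160,480,310),2.8); st()"
```

```text
clock: 3.2
position: [0.4363, -0.1281, 0.0268]
tool_rot: [3.139, -0.001, 1.121]
force: [-0.1, -0.6, -0.7]
grip_width: 0.059
finger_force: 0.0
clock: 3.7
position: [0.5109, -0.1643, 0.0251]
tool_rot: [3.141, -0.0, 1.121]
force: [-1.0, 0.7, -0.3]
grip_width: 0.0544
finger_force: 0.5
clock: 4.2
position: [0.5718, -0.1936, 0.0245]
tool_rot: [-3.141, 0.0, 1.121]
force: [-0.8, 0.8, 0.8]
grip_width: 0.0542
finger_force: 0.0
{'clock': 4.25, 'qpos': [-0.0342, 0.8451, 0.3932, 1.8036, -0.5322, 0.6005, 0.2373], 'position': [0.5716, -0.1935, 0.0245], 'tool_rot': [-3.1409, 0.0, 1.1212], 'force': [-0.2411, 0.0689, 0.0022], 'grip_width': 0.0544, 'finger_force': 0.0}
```

View pics/topA.png

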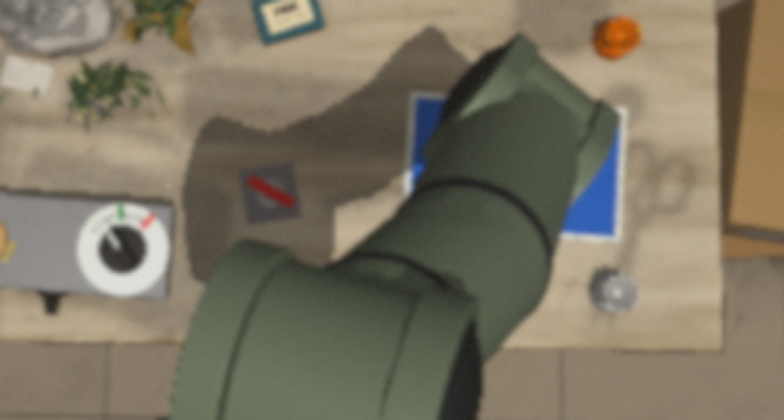

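The arm hides the gold weight here, but the gripper should have it on the pad. Open, lift and go over blue, then look with the wrist camera.

```bash
python3 -m crank '{"linear":[[0,0,0],[0,0,0],[0,0,0],[0,0,0.15],[0,0,0.4]],"delta_rot":[[0,0,0],[0,0,0],[0,0,0],[0,0,0],[0,0,0]],"fingers":[1,1,1,1,1]}'
python3 -m crank '{"linear":[[-0.2,-0.09,0],[-0.4,-0.18,0],[-0.564,-0.25,0],[-0.564,-0.25,0],[-0.564,-0.25,0]],"delta_rot":[[0,0,0.76],[0,0,0.76],[0,0,0.76],[0,0,0.76],[0,0,0.76]],"fingers":[1,1,1,1,1]}'
python3 -c "
from h import *
snap('wrist','wrist3'); st()"
```

```text
clock: 4.75
position: [0.571, -0.1936, 0.1111]
tool_rot: [-3.138, 0.001, 1.121]
force: [0.2, 0.3, 1.1]
grip_width: 0.0851
finger_force: 0.0
clock: 5.25
position: [0.4305, -0.2572, 0.1122]
tool_rot: [3.141, -0.0, 1.516]
force: [0.7, -0.0, 0.1]
grip_width: 0.0853
finger_force: 0.0
{'clock': 5.3, 'qpos': [0.1535, 0.5684, 0.3573, 2.0459, -0.3493, 0.584, 0.7], 'position': [0.4318, -0.2565, 0.1121], 'tool_rot': [3.1408, -0.0001, 1.5177], 'force': [0.1655, 1.2789, 0.1725], 'grip_width': 0.0853, 'finger_force': 0.0}
```

View pics/wrist3.png

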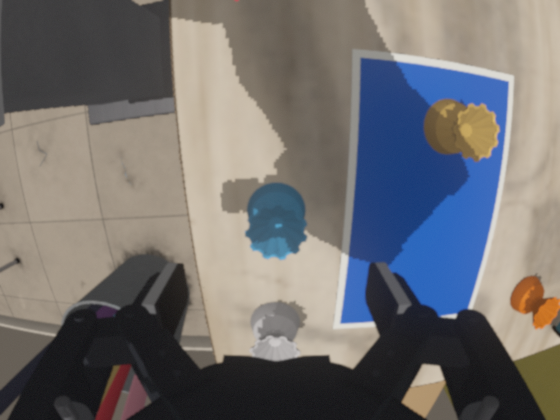

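Gold is upright on the pad with its top at (466,131). The blue top is about (275,226).

```bash
python3 - <<'E'
from h import *
for n,u,v in [("gold",466,131),("blue",275,226),("silver",275,342)]: 
    p=pt("wrist3",u,v,.046); a=-.065; d=p[:2]-[.559,-.264]
    print(n,p.round(4),"pad",(R.from_euler("z",-a).as_matrix()[:2,:2]@d).round(4))
E
```

```text
gold [ 0.5579 -0.1958  0.046 ] pad [-0.0055  0.068 ]
blue [ 0.428  -0.2541  0.046 ] pad [-0.1314  0.0013]
silver [ 0.4224 -0.3511  0.046 ] pad [-0.1306 -0.0958]
```

```bash
python3 -m crank '{"linear":[[-0.01,0,-0.15],[-0.01,0.01,-0.352],[-0.01,0.01,-0.352],[-0.01,0.01,-0.352],[-0.01,0.01,-0.352]],"delta_rot":[[0,0,0],[0,0,0],[0,0,0],[0,0,0],[0,0,0]],"fingers":[1,1,1,0.27,0.27]}' 20
python3 -m crank '{"linear":[[0,0,0],[0,0,0],[0.1,-0.01,0],[0.2,-0.01,0],[0.3,-0.02,0]],"delta_rot":[[0,0,0],[0,0,0],[0,0,0],[0,0,0],[0,0,0]],"fingers":[0.27,0.27,0.27,0.27,0.27]}'
python3 -m crank '{"linear":[[0.1,-0.01,0],[0.2,-0.01,0],[0.26,-0.02,0],[0.26,-0.02,0],[0.26,-0.02,0]],"delta_rot":[[0,0,0],[0,0,0],[0,0,0],[0,0,0],[0,0,0]],"fingers":[0.27,0.27,0.27,0.27,0.27]}'
python3 -m crank '{"linear":[[0,0,0],[0,0,0],[0,0,0],[0,0,0.15],[0,0,0.35]],"delta_rot":[[0,0,0],[0,0,0],[0,0,0],[0,0,0],[0,0,0]],"fingers":[1,1,1,1,1]}'
```

```text
clock: 5.8
position: [0.4302, -0.2543, 0.0257]
tool_rot: [3.139, 0.001, 1.519]
force: [-0.3, 0.2, -0.3]
grip_width: 0.059
finger_force: 0.0
clock: 6.3
position: [0.5052, -0.2588, 0.0249]
tool_rot: [3.141, 0.0, 1.519]
force: [-0.9, 0.8, 0.0]
grip_width: 0.0541
finger_force: 0.4
clock: 6.8
position: [0.5684, -0.264, 0.0242]
tool_rot: [3.142, 0.0, 1.519]
force: [-0.9, -0.2, -0.4]
grip_width: 0.0541
finger_force: 0.0
clock: 7.3
position: [0.5673, -0.2635, 0.1105]
tool_rot: [-3.137, -0.001, 1.519]
force: [1.2, 0.1, 0.6]
grip_width: 0.0852
finger_force: 0.0
```

```bash
python3 -m crank '{"linear":[[-0.2,-0.13,0],[-0.4,-0.26,0],[-0.58,-0.392,0],[-0.58,-0.392,0],[-0.58,-0.392,0]],"delta_rot":[[0,0,0.48],[0,0,0.48],[0,0,0.48],[0,0,0.48],[0,0,0.48]],"fingers":[1,1,1,1,1]}'
python3 -c "
from h import *
snap('wrist','wrist4'); st()"
```

```text
clock: 7.8
position: [0.4202, -0.3647, 0.1118]
tool_rot: [-3.141, 0.001, 1.765]
force: [1.1, 0.4, -0.2]
grip_width: 0.0854
finger_force: 0.0
{'clock': 7.85, 'qpos': [0.3911, 0.6255, 0.299, 1.9028, -0.287, 0.6546, 1.0621], 'position': [0.4224, -0.3631, 0.1116], 'tool_rot': [-3.1416, 0.0002, 1.767], 'force': [-0.223, 0.7966, 0.1393], 'grip_width': 0.0854, 'finger_force': 0.0}
```

View pics/wrist4.png

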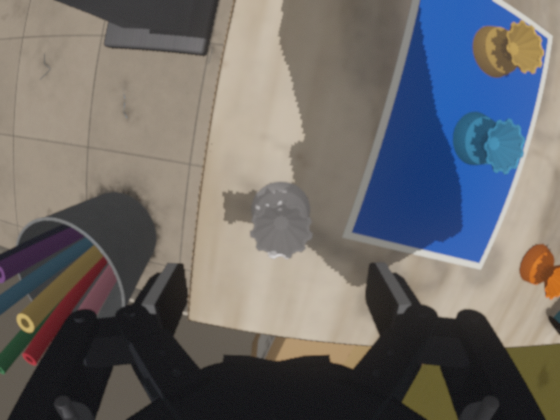

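Silver sits between the fingers with its top at about (280,228). Blue and gold are upright on the pad at (505,145) and (524,48).

```bash
python3 -m crank '{"linear":[[0,0,-0.15],[0,0,-0.35],[0,0,-0.35],[0,0,-0.35],[0,0,-0.35]],"delta_rot":[[0,0,0],[0,0,0],[0,0,0],[0,0,0],[0,0,0]],"fingers":[1,1,1,0.27,0.27]}' 20
python3 -m crank '{"linear":[[0,0,0],[0,0,0],[0.1,0.02,0],[0.2,0.04,0],[0.3,0.06,0]],"delta_rot":[[0,0,0],[0,0,0],[0,0,0],[0,0,0],[0,0,0]],"fingers":[0.27,0.27,0.27,0.27,0.27]}'
python3 -m crank '{"linear":[[0.1,0.02,0],[0.2,0.04,0],[0.27,0.06,0],[0.27,0.06,0],[0.27,0.06,0]],"delta_rot":[[0,0,0],[0,0,0],[0,0,0],[0,0,0],[0,0,0]],"fingers":[0.27,0.27,0.27,0.27,0.27]}'
python3 -m crank '{"linear":[[0,0,0],[0,0,0],[0,0,0],[0,0,0.2],[0,0,0.4]],"delta_rot":[[0,0,0],[0,0,0],[0,0,0],[0,0,0],[0,0,0]],"fingers":[1,1,1,1,1]}'
python3 -m crank '{"linear":[[0,0.2,0.2],[0,0.4,0.4],[0,0.6,0.4],[-0.1,0.8,0.4],[-0.12,1,0.4]],"delta_rot":[[0,0,-0.48],[0,0,-0.48],[0,0,-0.48],[0,0,-0.48],[0,0,-0.48]],"fingers":[1,1,1,1,1]}'
python3 -c "
from h import *
snap('wrist','wrist5'); st()"
```

```text
clock: 8.35
position: [0.425, -0.3625, 0.026]
tool_rot: [3.14, 0.002, 1.771]
force: [0.2, 0.7, 0.7]
grip_width: 0.059
finger_force: 0.0
clock: 8.85
position: [0.5, -0.347, 0.0249]
tool_rot: [3.141, 0.001, 1.77]
force: [-0.8, -0.8, 0.7]
grip_width: 0.0543
finger_force: 0.6
clock: 9.35
position: [0.5663, -0.332, 0.0243]
tool_rot: [3.141, 0.0, 1.771]
force: [-0.6, 0.1, -0.5]
grip_width: 0.0542
finger_force: 0.0
clock: 9.85
position: [0.5652, -0.3319, 0.124]
tool_rot: [-3.139, -0.002, 1.77]
force: [1.3, -0.8, 0.8]
grip_width: 0.0855
finger_force: 0.0
clock: 10.35
position: [0.5421, -0.1166, 0.2226]
tool_rot: [3.14, -0.0, 1.518]
force: [1.7, 0.5, 0.0]
grip_width: 0.0854
finger_force: 0.0
{'clock': 10.4, 'qpos': [-0.2545, 0.4803, 0.4795, 1.8388, -0.2833, 0.8909, 0.3138], 'position': [0.5418, -0.1077, 0.2221], 'tool_rot': [-3.141, -0.0045, 1.5258], 'force': [6.3001, 8.2406, 2.0791], 'grip_width': 0.0853, 'finger_force': 0.0}
```

View pics/wrist5.png

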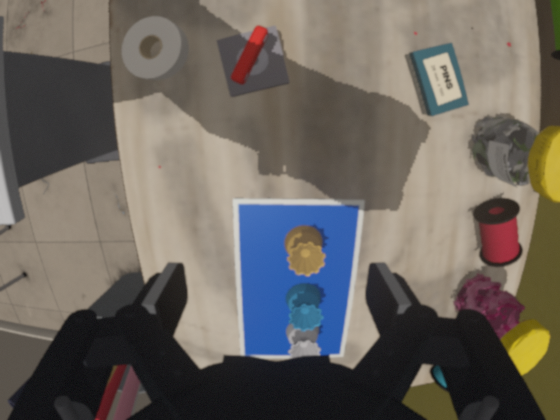

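All three weights are upright on the pad at (305,260), (305,315) and (303,345). The key bar runs from (264,30) to (240,80).

```bash
python3 - <<'E'
from h import *
for n,u,v,z in [("k1",263,31,.07),("k2",240,79,.07),("gold",305,260,.046),("blue",305,316,.046),("silver",303,348,.046)]: print(n,pt("wrist5",u,v,z).round(4))
a,b=[pt("wrist5",u,v,.07)[:2] for u,v in((263,31),(240,79))]
print((a+b)/2,np.arctan2(*(a-b)[::-1]),np.linalg.norm(a-b))
s=560/795
print(pt("top0",420*s,323*s,.07))
E
```

```text
k1 [0.5369 0.0263 0.07  ]
k2 [ 0.5153 -0.0144  0.07  ]
gold [ 0.5663 -0.1971  0.046 ]
blue [ 0.5654 -0.271   0.046 ]
silver [ 0.5626 -0.3222  0.046 ]
[0.52606934 0.00595093] 1.0830342895154867 0.046109195955839365
[0.52746548 0.00804348 0.07      ]
```

```bash
python3 -m crank '{"linear":[[-0.06,0.455,-0.28],[-0.06,0.455,-0.28],[-0.06,0.455,-0.28],[-0.06,0.455,-0.28],[-0.06,0.455,-0.28]],"delta_rot":[[0,0,-0.85],[0,0,-0.85],[0,0,-0.85],[0,0,-0.85],[0,0,-0.85]],"fingers":[1,1,1,1,1]}'
python3 -m crank '{"linear":[[0,0,0],[0,0,0]],"delta_rot":[[0,0,0],[0,0,0]],"fingers":[1,1]}'
python3 -c "
from h import *
snap('wrist','wrist6',(140,150,420,360),2.8); st()"
```

```text
clock: 10.9
position: [0.5279, -0.0041, 0.1516]
tool_rot: [-3.141, 0.001, 1.076]
force: [-0.3, -0.6, 0.1]
grip_width: 0.0854
finger_force: 0.0
clock: 11.1
position: [0.5283, -0.0054, 0.1523]
tool_rot: [3.141, -0.001, 1.073]
force: [-0.9, 0.6, 0.2]
grip_width: 0.0853
finger_force: 0.0
{'clock': 11.15, 'qpos': [-0.4941, 0.5678, 0.5445, 1.9624, -0.433, 0.7264, -0.1875], 'position': [0.5283, -0.0052, 0.1522], 'tool_rot': [3.1408, -0.0006, 1.073], 'force': [0.6202, 0.1033, 0.1294], 'grip_width': 0.0856, 'finger_force': 0.0}
```

View pics/wrist6.png

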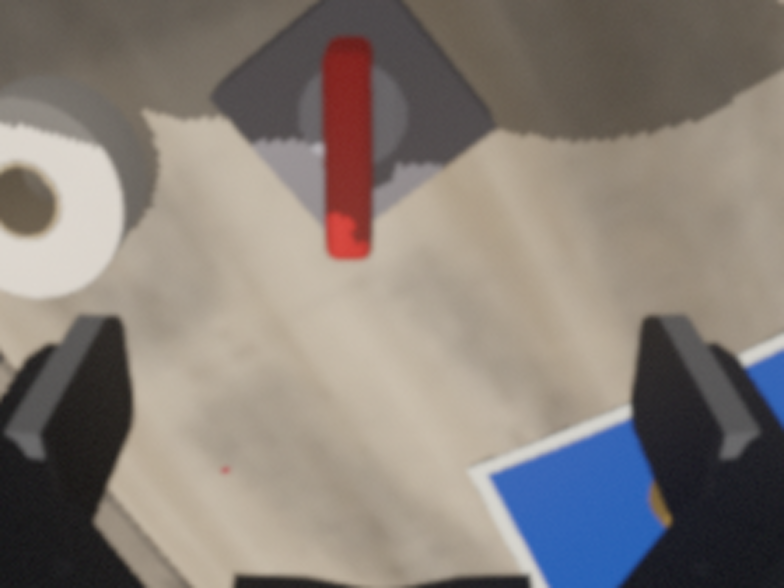

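The bar runs from (350,40) to (348,257) in the crop and is well aligned with the fingers.

```bash
python3 - <<'E'
from h import *
a,b=[pt("wrist6",140+u/2.8,150+v/2.8,.07)[:2] for u,v in((350,40),(348,257))]
c=(a+b)/2; print(c,np.arctan2(*(a-b)[::-1]),np.linalg.norm(a-b)); print((c-observe()["position"][:2])/.25)
E
```

```text
[0.52518965 0.0091445 ] 1.05285997039863 0.05498526985289678
[-0.01246307  0.05747428]
```

```bash
python3 -m crank '{"linear":[[-0.012,0.057,0],[-0.012,0.057,-0.15],[-0.012,0.057,-0.385],[-0.012,0.057,-0.385],[-0.012,0.057,-0.385]],"delta_rot":[[0,0,-0.04],[0,0,-0.04],[0,0,-0.04],[0,0,-0.04],[0,0,-0.04]],"fingers":[1,1,1,1,1]}'
python3 -m crank '{"linear":[[0,0,0],[0,0,0],[0,0,0],[0,0,0],[0,0,0]],"delta_rot":[[0,0,0],[0,0,0],[0,0,0],[0,0,0],[0,0,0]],"fingers":[-1,-1,-1,-1,-1]}' 80
python3 -m crank '{"linear":[[0,0,0],[0,0,0],[0,0,0],[0,0,0],[0,0,0]],"delta_rot":[[0,0,0],[0,0,0],[0,0,0],[0,0,0],[0,0,0]],"fingers":[-1,-1,-1,-1,-1]}' 80
```

```text
clock: 11.65
position: [0.5245, 0.0091, 0.0551]
tool_rot: [-3.14, 0.001, 1.052]
force: [-0.1, -0.5, 1.1]
grip_width: 0.0854
finger_force: 0.0
clock: 12.15
position: [0.5252, 0.0103, 0.0559]
tool_rot: [3.141, -0.0, 1.053]
force: [0.0, -0.2, 0.3]
grip_width: 0.012
finger_force: 0.1
clock: 12.65
position: [0.5252, 0.0103, 0.056]
tool_rot: [3.141, -0.001, 1.053]
force: [-2.5, 1.2, 10.8]
grip_width: 0.0108
finger_force: 77.9
```

```bash
python3 -m crank '{"linear":[[0,0,0.1],[0,0,0.3],[0,0,0.5],[-0.05,0.1,0.6],[-0.1,0.3,0.6]],"delta_rot":[[0,0,0],[0,0,0],[0,0,0],[0,0,0],[0,0,0]],"fingers":[-1,-1,-1,-1,-1]}'
python3 -m crank '{"linear":[[-0.05,0.2,0],[-0.1,0.4,0],[-0.2,0.6,0],[-0.25,0.64,0],[-0.25,0.64,0]],"delta_rot":[[0,0,0],[0,0,0],[0,0,0],[0,0,0],[0,0,0]],"fingers":[-1,-1,-1,-1,-1]}'
python3 -m crank '{"linear":[[0,0,0],[0,0,0],[0,0,0]],"delta_rot":[[0,0,0],[0,0,0],[0,0,0]],"fingers":[-1,-1,-1]}'
python3 -c "
from h import *
snap('wrist','wrist7',(110,20,430,260),2.5); st()"
```

```text
clock: 13.15
position: [0.5016, 0.0818, 0.2089]
tool_rot: [3.138, -0.004, 1.048]
force: [1.3, 1.5, -2.3]
grip_width: 0.011
finger_force: 78.5
clock: 13.65
position: [0.4355, 0.2467, 0.2051]
tool_rot: [-3.14, 0.0, 1.058]
force: [0.1, 0.3, -0.9]
grip_width: 0.011
finger_force: 78.5
clock: 13.95
position: [0.4385, 0.2427, 0.2055]
tool_rot: [3.141, -0.0, 1.051]
force: [0.1, 0.1, -1.1]
grip_width: 0.0107
finger_force: 78.5
{'clock': 14.0, 'qpos': [-1.1004, 0.4563, 0.6381, 1.9887, -0.3698, 0.8122, -0.7721], 'position': [0.4384, 0.2428, 0.2055], 'tool_rot': [3.1414, -0.0001, 1.0512], 'force': [0.4008, -0.6216, -0.6238], 'grip_width': 0.011, 'finger_force': 78.4912}
```

View pics/wrist7.png

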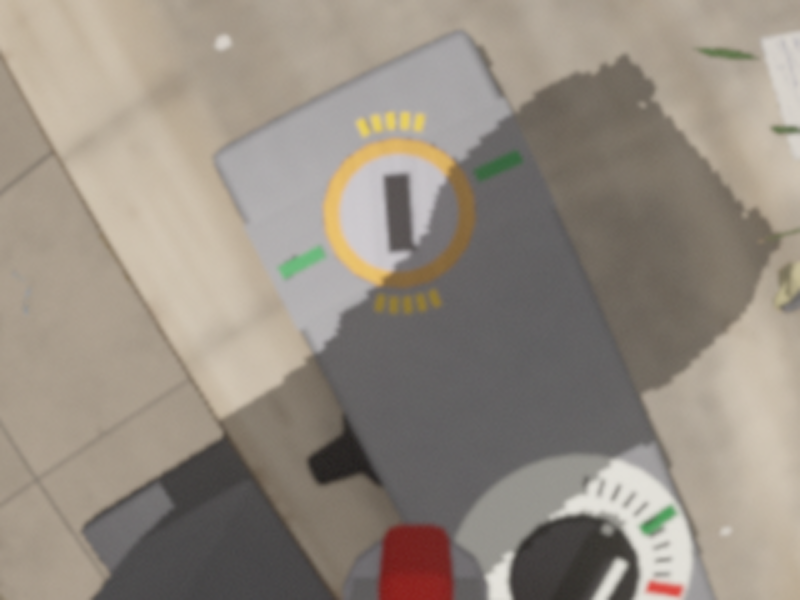

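In the crop the slot runs from (397,175) to (401,250). The green marks are at (302,262) and (498,166), and the face ring is centred near (399,213).

```bash
python3 - <<'E'
from h import *
P=lambda u,v,z:pt("wrist7",110+u/2.5,20+v/2.5,z)[:2]
a,b=P(397,175,.054),P(401,250,.054); g1,g2=P(302,262,.05),P(498,166,.05)
an=lambda d:np.arctan2(d[1],d[0])
print("slot",(a+b)/2,an(a-b),np.linalg.norm(a-b)); print("green",(g1+g2)/2,an(g2-g1),np.linalg.norm(g1-g2)); print("ring",P(400,138,.054),P(399,287,.054),P(324,213,.054),P(475,213,.054))
print("timer ptr",P(615,570,.084),P(590,560,.084),"green900",P(659,519,.054),"red",P(664,590,.054),"knob disc c?",P(574,580,.058))
print(P(458,30,.05),P(216,157,.05),P(655,445,.05))
E
```

```text
slot [0.47016609 0.31311108] 1.1008136067518437 0.02567915169375941
green [0.47006317 0.31299574] -0.06226960075298207 0.07508539251560176
ring [0.48317497 0.33506372] [0.45741359 0.29099358] [0.4482638  0.32585982] [0.49235571 0.30036228]
timer ptr [0.47606668 0.1743507 ] [0.47004857 0.18238001] green900 [0.50003887 0.16826879] red [0.48986041 0.1391751 ] knob disc c? [0.46057022 0.16443966]
[0.51948905 0.35905168] [0.42575185 0.36316736] [0.51121699 0.19421728]
```

```bash
python3 - <<'E'
from h import *
s=observe(); p=np.array(s["position"]); y=s["tool_rot"][2]; t=np.array([np.cos(y),np.sin(y)]); n=np.array([np.sin(y),-np.cos(y)])
e=pt("wrist7",110+418/2.5,20+526/2.5,p[2]+.014)[:2]-p[:2]; print("far end along, across",e@t,e@n)
for a in (.02,.025,.027,.03): print(a,(proj("wrist7",[*(p[:2]+a*t),p[2]+.014])-[110,20])*2.5)
save("wrist7","wrist7k",(220,200,350,310),6)
E
```

```text
far end along, across 0.03175734897213934 -0.0014811965545711051
0.02 [427.5401642  596.11361005]
0.025 [427.71186787 566.97591376]
0.027 [427.77898522 555.03474256]
0.03 [427.87772301 536.82203011]
```

View pics/wrist7k.png

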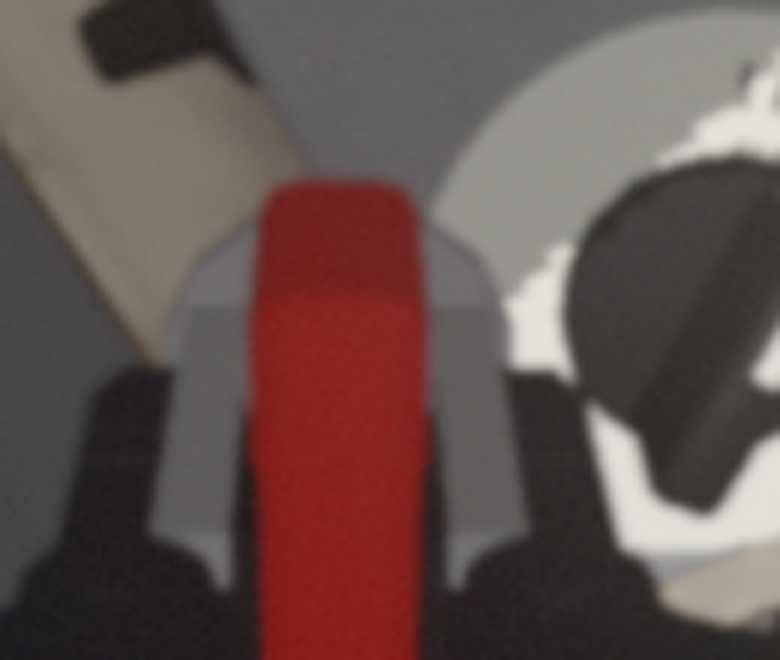

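The bar's top far edge in the hand is at about (338,295) in this crop. It is centred between the pads, so the camera bias across the fingers is about 2 mm. I'll use the relative offset and hover at a TCP of about (0.473,0.314).

```bash
python3 -m crank '{"linear":[[0.138,0.284,0],[0.138,0.284,0],[0.138,0.284,0],[0.138,0.284,-0.2],[0.138,0.284,-0.39]],"delta_rot":[[0,0,0.095],[0,0,0.095],[0,0,0.095],[0,0,0.095],[0,0,0.095]],"fingers":[-1,-1,-1,-1,-1]}'
python3 -m crank '{"linear":[[0,0,0],[0,0,0],[0,0,0]],"delta_rot":[[0,0,0],[0,0,0],[0,0,0]],"fingers":[-1,-1,-1]}'
python3 -c "
from h import *
snap('wrist','wrist8',(160,120,390,290),3.4); st()"
```

```text
clock: 14.5
position: [0.473, 0.3144, 0.1072]
tool_rot: [3.141, -0.002, 1.102]
force: [1.1, 1.8, -1.2]
grip_width: 0.0109
finger_force: 78.5
clock: 14.8
position: [0.4736, 0.3148, 0.1102]
tool_rot: [3.14, -0.002, 1.102]
force: [0.9, 0.4, -1.5]
grip_width: 0.0107
finger_force: 78.5
{'clock': 14.85, 'qpos': [-1.0385, 0.6834, 0.5038, 1.8819, -0.4943, 0.6988, -0.7127], 'position': [0.4735, 0.3151, 0.1103], 'tool_rot': [3.1405, -0.0029, 1.1023], 'force': [-0.2559, -0.4142, -1.5267], 'grip_width': 0.0108, 'finger_force': 78.4695}
```

View pics/wrist8.png

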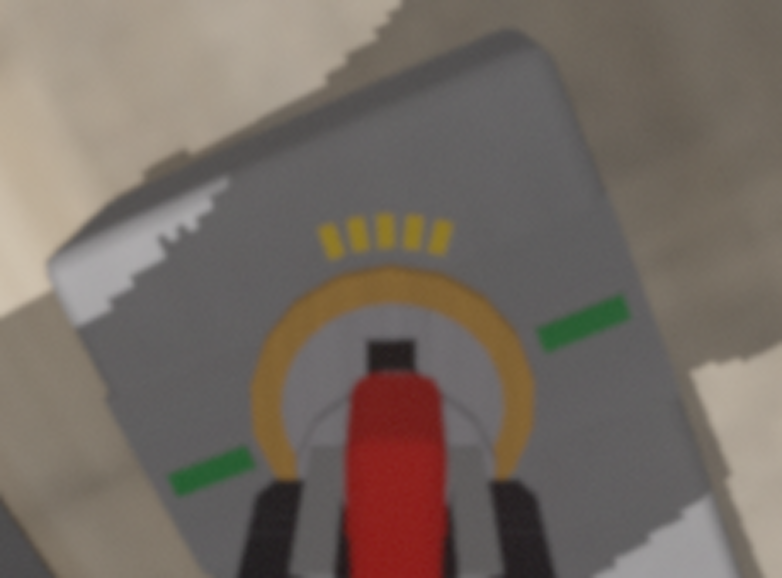

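Hovering close in: the slot's far end is at (390,341) and the ring spans x 252 to 535. The bar is centred at x≈395, with its top far edge at y≈440.

```bash
python3 - <<'E'
from h import *
s=observe(); p=np.array(s["position"]); y=s["tool_rot"][2]; t=np.array([np.cos(y),np.sin(y)]); n=np.array([np.sin(y),-np.cos(y)])
P=lambda u,v,z:pt("wrist8",160+u/3.4,120+v/3.4,z)[:2]-p[:2]
for nm,u,v,z in [("slot far",390,341,.054),("ring top",391,267,.054),("ringL",252,395,.054),("ringR",535,395,.054),("g1",584,323,.05),("g2",212,471,.05),("bar far",395,440,p[2]+.014),("bar bottom far",395,375,p[2]-.010)]:
    e=P(u,v,z); print(nm,"along",(e@t).round(4),"across",(e@n).round(4))
g=(P(584,323,.05)+P(212,471,.05))/2; print("green mid",g@t,g@n)
E
```

```text
slot far along 0.0096 across -0.0026
ring top along 0.0232 across -0.0024
ringL along -0.0009 across -0.0275
ringR along -0.0009 across 0.0236
g1 along 0.0114 across 0.0325
g2 along -0.0185 across -0.0366
bar far along 0.0238 across -0.0018
bar bottom far along 0.0219 across -0.0017
green mid -0.003533550822381662 -0.002064337841877497
```

Aligned to within about 0.5 mm. I'll press down gently.

```bash
python3 -m crank '{"linear":[[-0.001,0.001,-0.02],[-0.001,0.001,-0.04],[-0.001,0.001,-0.047],[-0.001,0.001,-0.053],[-0.001,0.001,-0.053]],"delta_rot":[[0,0,0],[0,0,0],[0,0,0],[0,0,0],[0,0,0]],"fingers":[-1,-1,-1,-1,-1]}'
```

```text
clock: 15.35
position: [0.4721, 0.3148, 0.0945]
tool_rot: [-3.141, 0.0, 1.103]
force: [-0.0, 0.9, -1.0]
grip_width: 0.0109
finger_force: 78.5
```

Already 5 mm into the slot with no force, so I'll continue down.

```bash
python3 -m crank '{"linear":[[0,0,-0.012],[0,0,-0.024],[0,0,-0.032],[0,0,-0.034],[0,0,-0.034]],"delta_rot":[[0,0,0],[0,0,0],[0,0,0],[0,0,0],[0,0,0]],"fingers":[-1,-1,-1,-1,-1]}'
```

```text
clock: 15.85
position: [0.4721, 0.3149, 0.0861]
tool_rot: [-3.141, 0.0, 1.103]
force: [-1.3, -1.1, -1.1]
grip_width: 0.0109
finger_force: 78.8
```

```bash
python3 -m crank '{"linear":[[0,0,0],[0,0,0],[0,0,0],[0,0,0],[0,0,0]],"delta_rot":[[0,0,-0.2],[0,0,-0.4],[0,0,-0.6],[0,0,-0.8],[0,0,-0.8]],"fingers":[-1,-1,-1,-1,-1]}'
python3 -c "from h import *; st(); print(observe()['moment'])"
```

```text
clock: 16.35
position: [0.473, 0.3141, 0.0862]
tool_rot: [3.14, -0.001, 0.679]
force: [3.5, -3.5, 0.5]
grip_width: 0.0109
finger_force: 78.8
{'clock': 16.35, 'qpos': [-1.0913, 0.7516, 0.5886, 1.8952, -0.6356, 0.6885, -1.0115], 'position': [0.473, 0.3141, 0.0862], 'tool_rot': [3.1396, -0.0005, 0.6793], 'force': [3.5292, -3.4596, 0.4932], 'grip_width': 0.0109, 'finger_force': 78.7869}
[-1.05705421 -0.95648621  0.11378981]
```

```bash
python3 -m crank '{"linear":[[0,0,0],[0,0,0],[0,0,0],[0,0,0],[0,0,0]],"delta_rot":[[0,0,-0.2],[0,0,-0.4],[0,0,-0.6],[0,0,-0.8],[0,0,-0.8]],"fingers":[-1,-1,-1,-1,-1]}'
python3 -m crank '{"linear":[[0,0,0],[0,0,0],[0,0,0],[0,0,0],[0,0,0]],"delta_rot":[[0,0,-0.2],[0,0,-0.4],[0,0,-0.6],[0,0,-0.75],[0,0,-0.75]],"fingers":[-1,-1,-1,-1,-1]}'
python3 -c "from h import *; st(); print(observe()['moment'])"
```

```text
clock: 16.85
position: [0.4731, 0.3137, 0.0862]
tool_rot: [3.139, -0.001, 0.26]
force: [4.2, -6.0, -0.1]
grip_width: 0.0108
finger_force: 78.9
clock: 17.35
position: [0.4731, 0.3132, 0.0863]
tool_rot: [3.139, -0.002, -0.132]
force: [5.0, -9.0, 1.3]
grip_width: 0.0109
finger_force: 79.1
{'clock': 17.35, 'qpos': [-1.2102, 0.8349, 0.7934, 1.9015, -0.8446, 0.7796, -1.6393], 'position': [0.4731, 0.3132, 0.0863], 'tool_rot': [3.1395, -0.0023, -0.1319], 'force': [5.0461, -9.0215, 1.2862], 'grip_width': 0.0109, 'finger_force': 79.1026}
[-2.12888403 -1.01338389  0.13245625]
```

```bash
python3 -m crank '{"linear":[[0.002,-0.004,0],[0.002,-0.004,0],[0.002,-0.004,0],[0.002,-0.004,0],[0.002,-0.004,0]],"delta_rot":[[0,0,0],[0,0,0],[0,0,0],[0,0,0],[0,0,0]],"fingers":[-1,-0.5,1,1,1]}'
python3 -m crank '{"linear":[[0,0,0],[0,0,0.1],[0,0,0.3],[0,0,0.4],[0,0,0.4]],"delta_rot":[[0,0,0],[0,0,0],[0,0,0],[0,0,0],[0,0,0]],"fingers":[1,1,1,1,1]}'
python3 -c "
from h import *
snap('wrist','wrist9',(100,100,420,340),2.5); st()"
```

```text
clock: 17.85
position: [0.4725, 0.3141, 0.0862]
tool_rot: [-3.141, 0.0, -0.128]
force: [-0.0, -0.3, 0.8]
grip_width: 0.0644
finger_force: 0.0
clock: 18.35
position: [0.4738, 0.3145, 0.1893]
tool_rot: [-3.138, -0.003, -0.128]
force: [0.3, 0.3, 0.3]
grip_width: 0.0857
finger_force: 0.0
{'clock': 18.4, 'qpos': [-1.2971, 0.712, 0.9376, 1.845, -0.7033, 0.9539, -1.7398], 'position': [0.4729, 0.3145, 0.1874], 'tool_rot': [-3.1395, -0.0013, -0.1273], 'force': [-0.0497, 0.1179, -0.454], 'grip_width': 0.0852, 'finger_force': 0.0}
```

View pics/wrist9.png

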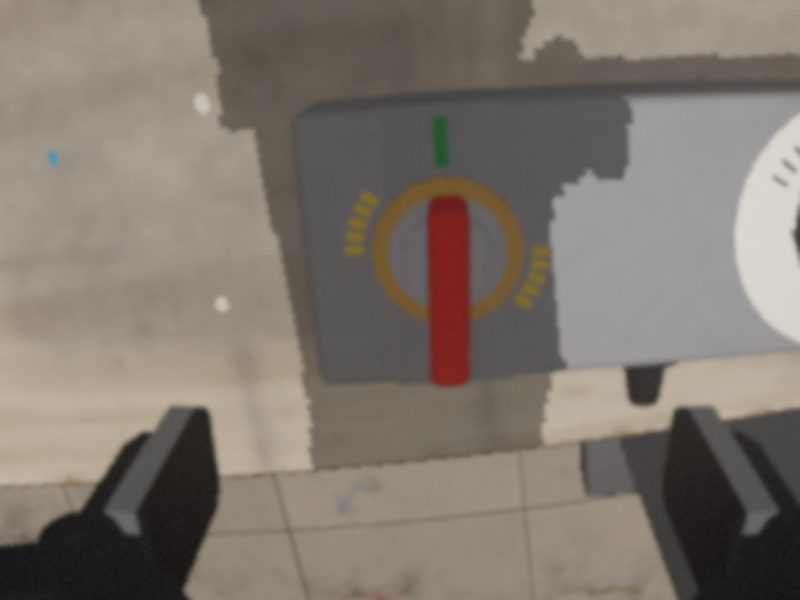

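The key stands in the switch. The bar's top runs from about (448,207) to (449,384), nearly in line with the green mark at (440,140).

```bash
python3 - <<'E'
from h import *
P=lambda u,v,z:pt("wrist9",100+u/2.5,100+v/2.5,z)[:2]
for z in(.100,.114):
    a,b=P(448,210,z),P(449,384,z); print(z,(a+b)/2,np.arctan2(*(a-b)[::-1]),np.linalg.norm(a-b))
a,b=P(433,116,.05),P(445,165,.05); print("green dir",np.arctan2(*(a-b)[::-1]))
a,b=P(300,105,.05),P(322,382,.05); print("edge",np.arctan2(*(a-b)[::-1]))
print(P(448,178,.054),P(448,322,.054),P(372,250,.054),P(524,250,.054))
d=np.load("pics/wrist7.npz")
E
```

```text
0.1 [0.46961925 0.31329874] -0.11963987181309149 0.05264747613949012
0.114 [0.47478439 0.31273489] -0.11963987181309177 0.04923069496901874
green dir 0.10773274878602382
edge -0.09763021754357566
[0.49511073 0.30997702] [0.44475636 0.31633473] [0.47387245 0.33848684] [0.46736829 0.28763746]
```

The key is seated: the bar length matches z=0.100, it is centred, and its angle is about -0.12 against a station yaw of -0.065. Next is the timer.

```bash
python3 -m crank '{"linear":[[0,-0.15,0],[0,-0.3,0],[0,-0.4,0],[0,-0.5,0],[0,-0.5,0]],"delta_rot":[[0,0,0.7],[0,0,0.7],[0,0,0.7],[0,0,0.7],[0,0,0.7]],"fingers":[1,1,1,1,1]}'
python3 -m crank '{"linear":[[-0.04,-0.1,-0.05],[-0.04,-0.1,-0.1],[-0.04,-0.1,-0.1],[-0.04,-0.1,-0.1],[-0.04,-0.1,-0.1]],"delta_rot":[[0,0,0.7],[0,0,0.7],[0,0,0.7],[0,0,0.7],[0,0,0.7]],"fingers":[1,1,1,1,1]}'
python3 -c "
from h import *
snap('wrist','wrist10',(130,150,410,360),2.8); st()"
```

```text
clock: 18.9
position: [0.4723, 0.1858, 0.1857]
tool_rot: [3.141, 0.001, 0.235]
force: [-0.3, 0.1, 0.3]
grip_width: 0.0854
finger_force: 0.0
clock: 19.4
position: [0.4625, 0.1642, 0.1609]
tool_rot: [-3.141, 0.0, 0.603]
force: [-0.1, 0.9, 0.4]
grip_width: 0.0855
finger_force: 0.0
{'clock': 19.45, 'qpos': [-0.9839, 0.5486, 0.7157, 2.0537, -0.538, 0.7308, -0.8948], 'position': [0.4626, 0.1642, 0.1609], 'tool_rot': [3.1415, 0.0003, 0.6034], 'force': [0.2995, -0.0792, -0.0231], 'grip_width': 0.0851, 'finger_force': 0.0}
```

View pics/wrist10.png

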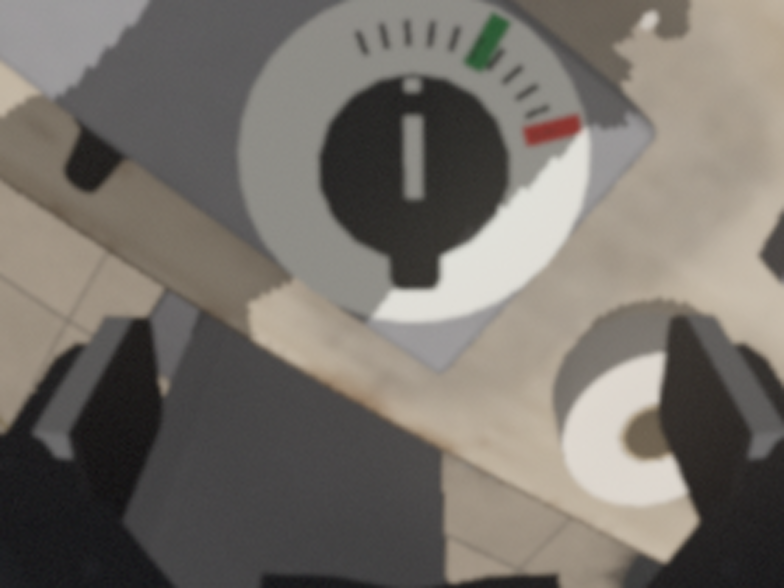

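The pointer runs vertically from (414,115) to (414,198), so it is aligned with the tool at yaw 0.60 and the timer reads about 0.39. The bar's near end is at (415,288).

```bash
python3 - <<'E'
from h import *
s=observe(); p=np.array(s["position"]); y=s["tool_rot"][2]; t=np.array([np.cos(y),np.sin(y)]); n=np.array([np.sin(y),-np.cos(y)])
P=lambda u,v,z:pt("wrist10",130+u/2.8,150+v/2.8,z)[:2]
f=lambda q:((q-p[:2])@t,(q-p[:2])@n)
a,b=P(414,115,.084),P(414,198,.084); print("ptr yaw",np.arctan2(*(a-b)[::-1]))
print("near end top",f(P(415,255,.084)),f(P(415,288,.084)))
print("disc L,R",f(P(320,165,.058)),f(P(510,165,.058)),"dial",f(P(238,150,.052)),f(P(591,150,.052)))
E
```

```text
ptr yaw 0.6040543202375294
near end top (np.float64(-0.014218132025675383), np.float64(-0.00022025724048689728)) (np.float64(-0.02321557354843965), np.float64(-0.00020661026489322712))
disc L,R (np.float64(0.00023734078473107876), np.float64(-0.025371422341716056)) (np.float64(0.00019099813687851197), np.float64(0.02522229440396306)) dial (np.float64(0.002550897042356692), np.float64(-0.04854584494173431)) (np.float64(0.002468612947167656), np.float64(0.048262761768391435))
```

```bash
python3 -m crank '{"linear":[[0.006,-0.002,-0.15],[0.006,-0.002,-0.328],[0.006,-0.002,-0.328],[0.006,-0.002,-0.328],[0.006,-0.002,-0.328]],"delta_rot":[[0,0,0],[0,0,0],[0,0,0],[0,0,0],[0,0,0]],"fingers":[1,1,1,1,-1]}' 60
python3 -m crank '{"linear":[[0,0,0],[0,0,0],[0,0,0],[0,0,0],[0,0,0]],"delta_rot":[[0,0,0],[0,0,0],[0,0,0],[0,0,0],[0,0,0]],"fingers":[-1,-1,-1,-1,-1]}'
python3 -m crank '{"linear":[[0,0,0],[0,0,0],[0,0,0],[0,0,0],[0,0,0]],"delta_rot":[[0,0,0],[0,0,0],[0,0,-0.2],[0,0,-0.4],[0,0,-0.4]],"fingers":[-1,-1,-1,-1,-1]}'
python3 -c "from h import *; st(); print(observe()['moment'])"
```

```text
clock: 19.95
position: [0.465, 0.1636, 0.0809]
tool_rot: [3.141, -0.002, 0.605]
force: [0.3, 0.5, 1.1]
grip_width: 0.0732
finger_force: 0.0
clock: 20.45
position: [0.4641, 0.1639, 0.0797]
tool_rot: [-3.141, -0.0, 0.606]
force: [-4.0, 2.5, 14.2]
grip_width: 0.012
finger_force: 59.0
clock: 20.95
position: [0.4641, 0.1637, 0.0796]
tool_rot: [-3.141, -0.0, 0.392]
force: [-4.2, 1.4, 16.6]
grip_width: 0.0114
finger_force: 59.8
{'clock': 20.95, 'qpos': [-0.9036, 0.6929, 0.6188, 2.0935, -0.7398, 0.5828, -0.9303], 'position': [0.4641, 0.1637, 0.0796], 'tool_rot': [-3.141, -0.0003, 0.3918], 'force': [-4.1558, 1.4369, 16.6196], 'grip_width': 0.0114, 'finger_force': 59.8306}
[ 0.21760043  0.92966537 -0.06902949]
```

```bash
python3 -m crank '{"linear":[[0,0,0.004],[0,0,0.004],[0,0,0.004],[0,0,0.004],[0,0,0.004]],"delta_rot":[[0,0,-0.2],[0,0,-0.4],[0,0,-0.6],[0,0,-0.8],[0,0,-0.8]],"fingers":[-1,-1,-1,-1,-1]}'
python3 -m crank '{"linear":[[0,0,0],[0,0,0],[0,0,0],[0,0,0],[0,0,0]],"delta_rot":[[0,0,-0.2],[0,0,-0.4],[0,0,-0.6],[0,0,-0.8],[0,0,-0.8]],"fingers":[-1,-1,-1,-1,-1]}'
python3 -m crank '{"linear":[[0,0,0],[0,0,0],[0,0,0],[0,0,0],[0,0,0]],"delta_rot":[[0,0,-0.2],[0,0,-0.4],[0,0,-0.6],[0,0,-0.75],[0,0,-0.75]],"fingers":[-1,-1,-1,-1,-1]}'
python3 -c "from h import *; st(); print(observe()['moment'])"
```

```text
clock: 21.45
position: [0.4641, 0.1633, 0.0799]
tool_rot: [3.141, -0.0, -0.025]
force: [3.4, -1.1, -11.3]
grip_width: 0.0116
finger_force: 62.0
clock: 21.95
position: [0.464, 0.1628, 0.0798]
tool_rot: [3.14, -0.0, -0.443]
force: [1.9, -4.8, -10.6]
grip_width: 0.0119
finger_force: 62.1
clock: 22.45
position: [0.4638, 0.1624, 0.0799]
tool_rot: [3.14, -0.001, -0.834]
force: [0.8, -6.5, -7.0]
grip_width: 0.0118
finger_force: 62.4
{'clock': 22.45, 'qpos': [-1.082, 0.8402, 0.9224, 2.1017, -1.0381, 0.7584, -1.8755], 'position': [0.4638, 0.1624, 0.0799], 'tool_rot': [3.1398, -0.0009, -0.8344], 'force': [0.7697, -6.5194, -7.0413], 'grip_width': 0.0118, 'finger_force': 62.3651}
[-1.52182801 -0.18460072 -0.0703931 ]
```

```bash
python3 -m crank '{"linear":[[0,0,0],[0,0,0],[0,0,0]],"delta_rot":[[0,0,-0.1],[0,0,-0.1],[0,0,-0.1]],"fingers":[-1,-1,-1]}'
python3 -m crank '{"linear":[[0,0,0],[0,0,0],[0,0,0],[0,0,0],[0,0,0]],"delta_rot":[[0,0,0.2],[0,0,0.4],[0,0,0.6],[0,0,0.8],[0,0,0.95]],"fingers":[-1,-1,-1,-1,-1]}'
python3 -m crank '{"linear":[[0,0,0],[0,0,0],[0,0,0],[0,0,0],[0,0,0]],"delta_rot":[[0,0,0.2],[0,0,0.4],[0,0,0.6],[0,0,0.8],[0,0,0.9]],"fingers":[-1,-1,-1,-1,-1]}'
python3 -m crank '{"linear":[[0,0,0],[0,0,0],[0,0,0]],"delta_rot":[[0,0,0],[0,0,0],[0,0,0]],"fingers":[-1,-1,-1]}'
```

```text
clock: 22.75
position: [0.4637, 0.1624, 0.0799]
tool_rot: [3.14, -0.001, -0.884]
force: [1.1, -7.5, -9.6]
grip_width: 0.0117
finger_force: 62.1
clock: 23.25
position: [0.464, 0.1629, 0.0799]
tool_rot: [3.141, -0.0, -0.382]
force: [4.4, -4.5, -16.0]
grip_width: 0.0114
finger_force: 61.1
clock: 23.75
position: [0.4641, 0.1633, 0.0799]
tool_rot: [3.141, -0.0, 0.09]
force: [4.3, -0.7, -17.6]
grip_width: 0.0115
finger_force: 60.7
clock: 24.05
position: [0.4641, 0.1633, 0.0799]
tool_rot: [3.141, 0.0, 0.082]
force: [5.5, -0.3, -20.6]
grip_width: 0.0118
finger_force: 60.5
```

Picture views are used up (15, one over the limit of 14), so I'll release, lift and check the rest by image code.

```bash
python3 -m crank '{"linear":[[0,0,0],[0,0,0],[0,0,0],[0,0,0],[0,0,0.1]],"delta_rot":[[0,0,0],[0,0,0],[0,0,0],[0,0,0],[0,0,0]],"fingers":[1,1,1,1,1]}'
python3 -m crank '{"linear":[[0,0,0.2],[0,0,0.3],[0,0,0.4],[0,0,0.4],[0,0,0.4]],"delta_rot":[[0,0,0],[0,0,0],[0,0,0],[0,0,0],[0,0,0]],"fingers":[1,1,1,1,1]}'
python3 - <<'E'
from h import *
for cam,n in(("wrist","wrist11"),("top","topF")):
    f=grab_frame(cam); np.savez(f"pics/{n}.npz",mtx=f["mtx"],xyz=f["xyz"],o=f["orientation"],im=f["image"][:,:,::-1])
st(); p=np.array([.462,.1635])
# pointer: bright pixels lying within the bar's top footprint
im=np.load("pics/wrist11.npz")["im"].astype(int); g=im.min(2)
pts=[]
for v in range(420):
    for u in range(560):
        if g[v,u]>90:
            q=pt("wrist11",u,v,.084)[:2]-p
            if np.hypot(*q)<.02: pts.append(q)
pts=np.array(pts); print(len(pts),pts.mean(0)); w,V=np.linalg.eigh(np.cov(pts.T)); print("ptr yaw",np.arctan(V[1,1]/V[0,1]),w,"mean dir",np.arctan2(*pts.mean(0)[::-1]))
# key by colour
hsv=cv2.cvtColor(im.astype(np.uint8),cv2.COLOR_BGR2HSV)
# weights on pad: non-blue pixels within the pad in topF; blue weight by brightness/hue
im=np.load("pics/topF.npz")["im"]; hsv=cv2.cvtColor(im,cv2.COLOR_BGR2HSV).astype(int)
poly=np.array([proj("topF",[.559+x*.998+y*.065,-.264-x*.065+y*.998,0]) for x,y in((.07,.115),(.07,-.115),(-.07,-.115),(-.07,.115))],np.int32)
m=cv2.fillPoly(np.zeros(im.shape[:2],np.uint8),[poly],1)>0
base=np.median(hsv[m],0); print("pad hsv",base)
diff=(m&((abs(hsv[...,0]-base[0])>5)|(abs(hsv[...,1]-base[1])>60))).astype(np.uint8)
k,l,s,c=cv2.connectedComponentsWithStats(diff)
for i in range(1,k):
    if s[i,4]>15:
        q=pt("topF",*c[i],.03)[:2]-[.559,-.264]; print(s[i].tolist(),"pad",np.round([q[0]*.998-q[1]*.065,q[0]*.065+q[1]*.998],4),np.median(hsv[l==i],0))
E
```

```text
clock: 24.55
position: [0.4631, 0.163, 0.1039]
tool_rot: [3.14, 0.003, 0.082]
force: [0.0, 0.7, 1.3]
grip_width: 0.0827
finger_force: 0.0
clock: 25.05
position: [0.464, 0.1637, 0.2052]
tool_rot: [-3.141, -0.0, 0.082]
force: [-0.3, -0.1, 0.1]
grip_width: 0.0856
finger_force: 0.0
{'clock': 25.15, 'qpos': [-1.1375, 0.5573, 0.9549, 2.0195, -0.5986, 0.8726, -1.3371], 'position': [0.4637, 0.1634, 0.2045], 'tool_rot': [3.1413, 0.0009, 0.0818], 'force': [-0.9161, -0.5526, 0.8461], 'grip_width': 0.0855, 'finger_force': 0.0}
274 [-0.00107991 -0.0023712 ]
ptr yaw 0.33897752384853924 [6.96627800e-05 1.68231072e-04] mean dir -1.9981551039742793
pad hsv [109. 174. 176.]
[344, 194, 78, 51, 425] pad [0.0007 0.025 ] [110.  50. 186.]
[355, 208, 17, 15, 207] pad [0.0063 0.0688] [ 20. 135. 137.]
[381, 210, 15, 13, 153] pad [ 0.0096 -0.0084] [101. 155. 128.]
[398, 210, 18, 15, 217] pad [ 0.0112 -0.0633] [ 19.  15. 140.]
```

The weights are all inside the pad limits. The pointer measurement was contaminated, so I'll segment it properly and also check the key.

```bash
python3 - <<'E'
from h import *
im=np.load("pics/wrist11.npz")["im"]; hsv=cv2.cvtColor(im,cv2.COLOR_BGR2HSV); g=im.min(2)
c0=proj("wrist11",[.462,.1635,.084]); print("axis px",c0)
def comps(mask,z,amin,R0):
    k,l,s,c=cv2.connectedComponentsWithStats(mask.astype(np.uint8))
    for i in range(1,k):
        if amin<s[i,4]<3000 and np.hypot(*(c[i]-c0))<R0:
            v,u=np.nonzero(l==i); P=np.array([pt("wrist11",a,b,z)[:2] for a,b in zip(u,v)]); w,V=np.linalg.eigh(np.cov(P.T)); d=V[:,1]*np.sign(V[0,1])
            print(s[i].tolist(),"c",P.mean(0).round(4),"yaw",np.arctan2(d[1],d[0]).round(3),"len",np.sqrt(12*w).round(4))
print("bright"); comps(g>80,.084,12,70)
print("green"); comps((abs(hsv[...,0].astype(int)-60)<20)&(hsv[...,1]>90),.052,12,200)
print("red"); comps((np.minimum(hsv[...,0],180-hsv[...,0])<8)&(hsv[...,1]>120),.052,12,250)
x,y=c0.astype(int); np.savetxt("pics/g.txt",g[y-60:y+20:3,x-36:x+37:3],fmt="%3d"); print(open("pics/g.txt").read())
E
```

```text
axis px [277.27389567 203.73316107]
bright
[274, 177, 6, 26, 153] c [0.4736 0.1651] yaw 0.086 len [0.0046 0.0209]
green
[121, 126, 4, 17, 60] c [0.508  0.3107] yaw -0.062 len [0.0038 0.0156]
[275, 143, 5, 16, 65] c [0.4996 0.167 ] yaw 0.128 len [0.0036 0.0136]
[119, 203, 4, 15, 48] c [0.4333 0.3154] yaw -0.059 len [0.0038 0.0152]
red
[91, 153, 23, 64, 1165] c [0.4583 0.3363] yaw -0.193 len [0.0239 0.0621]
[302, 158, 14, 13, 69] c [0.4905 0.1388] yaw -0.709 len [0.0041 0.0136]
 86  87  87  85  86  96 111 126 128 130 127  75  58 108 130 131 128 123 115  94  88  86  85  83  80
 86  85  86  99 123 130 131 131 131 131 128  67  43 106 131 131 132 132 132 129 115  97  89  88  89
 86  90 117 129 131 131 131 130 131 130 127  68  43 104 127 131 131 132 130 132 132 131 114  91  91
 98 128 131 131 131 131 124 131 115 108 128  67  44  79 110 130  99 129 131 132 133 132 132 121  96
128 130 131 130 129 131  97 124 125  93 128  66  45  63 117 127  94 131 111 118 132 132 133 132 120
130 130 131 128  87 127 118  98 129 102 129  75  54  89 128 117 111 129  84 130 124 122 132  98  58
131 130 112 130 115
[... 1380 characters left out ...]

130 129 126  62  38  37  41  40  42  41  44  57  68  52  48  49  50  73  78  80  78 154 218 219 219
129 130 130  97  37  40  41  40  42  42  44  46  47  46  48  50  65  76  77  77  81 195 219 219 219
129 130 131 124  56  40  41  42  44  43  41  47  48  49  48  51  72  78  77  78 130 215 218 219 218
130 131 132 130 111  47  42  40  43  42  42  45  47  48  49  50  74  75  77 109 204 218 218 218 218
131 130 131 130 129 100  45  42  44  45  44  46  48  46  48  53  73  78 104 199 218 218 218 218 218
131 131 130 131 130 130 113  70  46  45  45  47  48  47  48  70  84 146 202 218 218 218 217 217 217
131 131 130 131 131 131 131 128 108  68  47  47  46  50  58 143 199 216 217 217 217 217 217 217 217
```

The pointer yaw is 0.086 with the station at -0.063, so the timer reads 0.90. The weights and key are in place, so I'll hand in.

```bash
python3 -c "
from workcell import bot
print(bot.job_done())"
```

```text
the job is handed in; nothing more can be done
None
```

The job is handed in, but hand-in gave no verdict: by my last image measurements all three weights are upright on the pad, the key is fully down about 0.06 rad from ON, and the timer was wound to about 1.87 and is back at 0.90; I viewed 15 pictures, one over the limit of 14.

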